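Dock the tube-rack shuttle and lock it with the hitch pin

TASK

Push the white tube-rack shuttle along its rails until it is fully home in the steel hitch bracket, then press the hitch pin fully down through the bracket and the cross hole of the shuttle's drawbar, and last swing the pin's sprung wire loop over the end of the drawbar until it snaps under the lip there and stays. Leave the tools, fittings and glassware that lie close round the dock where they are.

Things in the scene. Friction and masses are not known exactly. Their poses are not given: they have to be found in the camera images.
- dock: Fixed aluminium base plate (280 x 100 x 10 mm, low rails along its long sides) with a dark steel hitch bracket: a bridge 30 x 33 mm, top 67 mm above the table, on two cheeks. Origin on the table; local x is the docking direction (from rack to bracket), y left of it, z up. The plate spans local x -160 to +120 mm; the vertical pin axis is at x 55, y 0.
- shuttle (a joint): Travel of the shuttle along the dock's +x, m: 0.050 is home against a stop; starts at 0 to 0.02. About 3 N of drag; stays where left. It is a white rack of 12 short capped tubes (100 mm long, 80 wide, top 73 mm above the table); from its front a 20 mm square steel drawbar (top 53 mm above the table) passes under the bridge.
- rack_back (a point): Middle of the rack's flat rear face (the face to push, looking along the dock's -x), 40 mm above the table; the face is 72 mm wide and spans 25 to 60 mm in height (the 80 mm wide plate below it, 11 to 25 mm in height, is flush with it).
- pin (a joint): How far the pin is pressed down, m: 0.038 is home, head on the bridge; starts at 0 to 0.005. Needs about 4 N, stays where left. Its 10 mm shank fits the 13 mm cross hole in the drawbar only with the shuttle home (within about 1.5 mm); else it stops on the drawbar, or in front of it, and blocks it.
- pin_top (a point): Centre of the top of the pin's round dark steel head (24 mm across, 14 mm tall); press here, straight down. 81 mm above the table when the pin is home, 119 mm at joint value 0.
- loop (a joint): Swing of the loop about its hinge, rad. 0 (start): leans back over the rack, 2.2 rad above the dock's +x. Grows as it swings up, forwards and down: 2.2 is level along +x; the lip is passed at 2.73; snapped under it it rests at about 2.81; stop 2.95. A weak spring (up to 0.04 N m) throws it back to 0 if let go early; let go on the lip it may stick there, unsnapped. Snapping takes about 10 N.
- loop_hinge (a point): Centre of the loop's hinge axle (along the dock's y, through the pin's head), 7 mm below the top of the head; 74 mm above the table when the pin is home.
- loop_tab (a point): Centre of the flat thumb tab (24 mm wide along the dock's y, 20 long, 3 thick), 56 mm from the hinge axle. The loop is a U of 4 to 5 mm wire: arms 39 mm apart straddle the head, a cross bar lies 45 mm from the axle, and the tab beyond it, 46 to 66 mm from the axle, in the plane of the arms.
- bar_end (a point): Tip of the rounded lip on the end of the drawbar, 53 mm above the table, 39 mm in front of the cross hole's axis (along the dock's +x). The loop's cross bar snaps in below this lip.
- wrench: Bystander: loose steel wrench, 150 mm long, lying beside the dock; origin under its middle.
- vial: Bystander: small amber vial, 28 mm across, 50 mm tall; origin under its centre.
- beaker: Bystander: glass beaker, 60 mm across, 70 mm tall; origin under its centre.
- collar: Bystander: steel shaft collar, 34 mm across, 14 mm tall; origin under its centre.
- fitting: Bystander: black plastic column fitting, 26 mm across, 24 mm tall; origin under its centre.

How it is judged (in metres and radians):
On the way, in this order (a step that is already met when the one before it is completed fails the run):
1. the shuttle is fully home in the hitch, the pin not yet down (value of joint shuttle above 0.048 m and value of joint pin below 0.03 m), for 0.1 s.
2. the hitch pin is fully down through the drawbar, the loop not yet over (value of joint shuttle above 0.046 m and value of joint pin above 0.036 m and value of joint loop below 2 rad), for 0.1 s.
3. the loop has snapped under the lip at the drawbar's end (value of joint shuttle above 0.046 m and value of joint pin above 0.036 m and value of joint loop above 2.77 rad), for 0.2 s.
At the end, for the whole second after the job is handed in: The shuttle is home (held within 4 mm of its stop), the hitch pin is down (within 2 mm of its head seating on the bridge), and the wire loop, let go and at rest, is past the lip at the drawbar's end (loop joint above 2.77 rad) (all of step 3 and velocity of joint loop between -0.1 and 0.1 rad/s); the robot touches nothing.
It fails at once if a tool, fitting or piece of glassware is shoved or knocked (moved by more than 30 mm) (distance of any of wrench, vial, beaker, collar, fitting from where it was at the start of the episode above 0.03 m).
It also fails if it takes over 64 s, if anything falls off the work surface, if the arm or the gripper's body presses on something with over 40 N, if the wrist force passes 120 N, or if a joint passes its speed limit or range.

ROBOT

A 6-joint arm with a two-finger parallel gripper is mounted at the origin on the work surface. World frame = base frame: x ahead of the robot, y to its left, z up, the work surface at z = 0. Lengths are in m, angles in degrees, forces in N, time in s.
With the tool pointing down it reaches from about 0.325 to 0.775 m from the base axis. Payload 5.5 kg.
Tool frame: the origin (TCP) lies at the centre of the arm's flange, where the gripper is bolted on; the fingertips stand 182 mm ahead of it and the grasp point (between the pads) lies 163 mm ahead of it; z points along the fingers, y is the line along which they close (so a half turn about z gives the same grasp; the last joint's range is limited). The gripper opens to 88 mm and grips with 3 to 60 N. Pads are 20 mm wide; open, the fingers measure 115 mm over their backs; the gripper's body (75 mm by 178 mm) begins 61 mm behind the grasp point.
Start: joints at [62.069, 5.22, 70.514, -0, 104.267, -3.249], TCP at [0.251, 0.545, 0.405] pointing down, gripper open.
Joint ranges: [-164.24, 164.24], [-49.07, 125.15], [9.68, 141.18], [-86.29, 266.29], [3.28, 154.24], [-151.56, 151.56]. Speed limits (degrees/s): [147.25, 147.25, 172.46, 180, 180, 180].

INTERFACE

Orientations are given as [roll, pitch, yaw] about the fixed x, y, z axes, in that order (R = Rz(yaw) Ry(pitch) Rx(roll)).
In Python, from station import r gives the robot as it stands. The module is installed in compiled form; this text tells all that it offers. Calls block until the motion is done:
- r.reach(position, orientation): joint-space move of the TCP to a pose.
- r.servo_line(position, rotation=None, speed=0.15): straight line of the TCP; rotation=None keeps the orientation; speed is the mean speed in m/s.
- r.move_joints(angles): joint-space move.
- r.let_go() and r.grab(squeeze=None): open the fingers fully, or close them until they stop; squeeze is the grip in N (None keeps the last).
- r.wait(seconds).
- r.inverse_kinematics(position, orientation): joint angles nearest the present ones, or None.
- r.sense(): the state.
- r.snapshot(name): name is "scene" or "top" or "wrist"; returns a dict with "frame" (384x512x3 uint8, red, green, blue), "fx", "fy", "cx", "cy" (pixels), "R" (3x3) and "t" (3): a world point X has camera coordinates R X + t. Camera axes: x right, y down, z forward; pixel columns grow to the right and rows downward; lengths in m; the calibration is good to about 2 mm. A picture is of the moment at which its call begins. There is no depth.
A pose or a line that the arm cannot do raises r.IKError and nothing moves.
- r.hand_in(): hands the job in; it is judged then, once.
The state is a dict: "clock": time; "joints": joint angles; "joint_vel": joint speeds; "joint_torque": joint torques, N m; "tcp_pos": TCP position; "orientation": TCP orientation; "contact_force": force on the tool from outside, world axes, zero at the start; "torque": the same for the moment, N m; "opening": finger opening in m; "gripper_force": force on a finger pad.
Only numpy, scipy, OpenCV 4.12 (cv2) and the standard library are available. Lean on these libraries where they do the work, as an engineer would, in place of code of your own. Each camera call takes 0.05 s, during which the arm holds its last target. There are 200 camera calls.

## Working session

There is one attempt and no reset: what is moved stays moved. The work goes in short steps, each a Python script; the robot and the scene stay as the last script left them, time stands still between calls to the robot, and variables do not carry over. Pictures are saved under pics/ and viewed, at most 10 in all, crops included, and the job is handed in when it is done.

```bash
mkdir -p pics; python3 - <<'E'
from station import r
import cv2, numpy as np
for n in ("scene","top"):
    s=r.snapshot(n); np.savez(f"pics/{n}0.npz",**s)
    cv2.imwrite(f"pics/{n}0.png",cv2.resize(s["frame"][:,:,::-1],(800,600),interpolation=cv2.INTER_CUBIC))
    print(n,s["fx"],s["cx"],s["cy"],np.round(s["R"],3).tolist(),np.round(-s["R"].T@s["t"],3))
print(r.sense()["clock"])
E
```

```text
scene 422.4062991028157 256.69521858554083 190.83401183794734 [[-0.234, 0.972, -0.003], [0.842, 0.201, -0.5], [-0.486, -0.12, -0.866]] [0.948 0.151 0.763]
top 484.35690753224213 251.25928371713698 193.49778565224747 [[0.012, -1.0, -0.011], [-0.998, -0.011, -0.062], [0.062, 0.012, -0.998]] [0.54  0.045 1.01 ]
0.1
```

View pics/scene0.png

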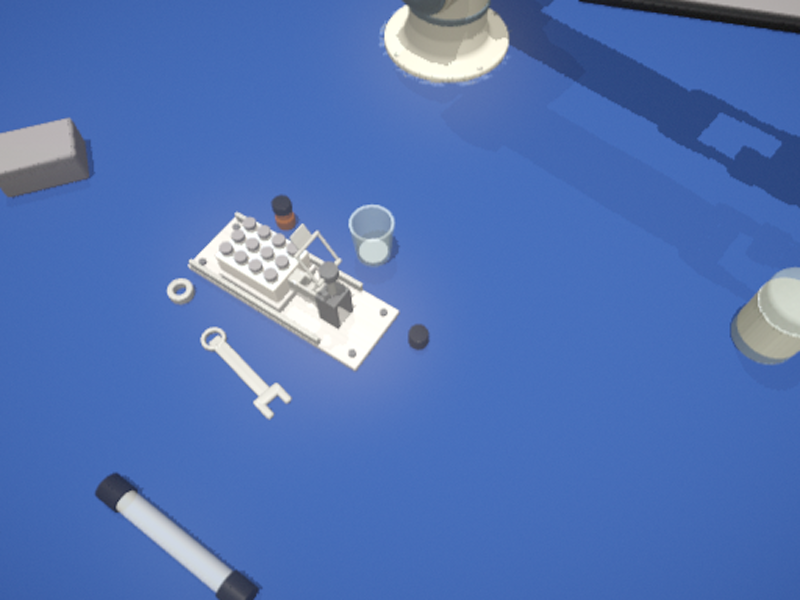

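View pics/top0.png

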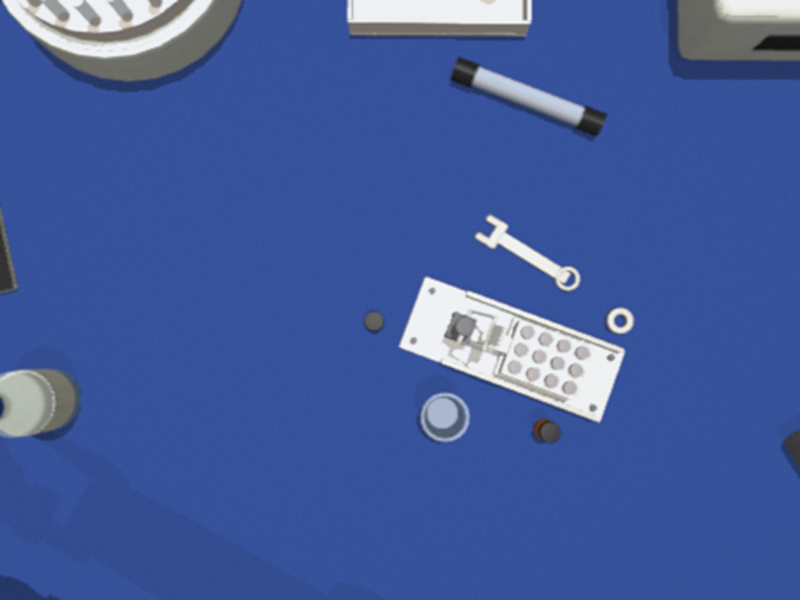

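Top view (800x600): plate corners (427,277), (624,349), (601,421), (400,347). The pin is at (463,325), with the loop leaning back over the rack. The beaker (445,417) and vial (547,431) are on the near side, and the collar is at (620,320). The scene view agrees with this.

```bash
cat > h.py <<'E'
import numpy as np, cv2
def ray(s,u,v,z):
    d=s["R"].T@np.array([(u-s["cx"])/s["fx"],(v-s["cy"])/s["fy"],1.]); c=-s["R"].T@s["t"]
    return c+d*(z-c[2])/d[2]
def proj(s,X):
    p=s["R"]@np.asarray(X,float)+s["t"]; return np.array([s["fx"]*p[0]/p[2]+s["cx"],s["fy"]*p[1]/p[2]+s["cy"]])
E
python3 - <<'E'
from h import *
from scipy.optimize import least_squares
k=.64
T=dict(np.load("pics/top0.npz"));S=dict(np.load("pics/scene0.npz"))
# local corners: front-left,(+x,+y)... order front(+120): ; rear(-160)
top={( .12,.05):(400,347),(.12,-.05):(427,277),(-.16,-.05):(624,349),(-.16,.05):(601,421)}
sc={(.12,.05):(398,312),(.12,-.05):(355,367),(-.16,-.05):(190,262)}
P=lambda p,l,z:np.array([p[0]+np.cos(p[2])*l[0]-np.sin(p[2])*l[1],p[1]+np.sin(p[2])*l[0]+np.cos(p[2])*l[1],z])
def f(p,which=(0,1)):
    e=[]
    for i,(s,d) in enumerate(((T,top),(S,sc))):
        if i in which:
            for l,uv in d.items(): e+=list(proj(s,P(p,l,.01))-np.array(uv)*k)
    return np.array(e)
for w in ((0,),(1,),(0,1)):
    q=least_squares(f,[.45,-.05,1.2],args=(w,)); print(w,q.x[:2],np.degrees(q.x[2]),np.round(q.fun,1))
for n,(u,v),z in (("beaker",(445,417),.07),("vial",(548,431),.05),("collar",(620,320),.014),("fit",(374,321),.024),("wr1",(492,232),.005),("wr2",(568,279),.005),("pintop",(465,324),.117)):
    print(n,ray(T,u*k,v*k,z)[:2].round(3))
from station import r
print(r.sense()["orientation"])
for sh in ((0.5,0,0.55),):pass
p=q.x; c=P(p,(0.0,0),0)
for y in (0,90,180,-90):
    print(y, r.inverse_kinematics([c[0],c[1],.42],[180,0,y+np.degrees(p[2])]))
E
```

```text
(0,) [ 0.55079364 -0.08263045] 70.49637945924984 [-0.2  0.1 -0.9 -0.4  1.2  0.2 -0.1  0.1]
(1,) [ 0.54763539 -0.08017487] 68.91862734281646 [ 1.2 -1.  -0.6  1.  -0.5 -0.3]
(0, 1) [ 0.54980092 -0.08170047] 70.04976834129393 [-0.7  0.1 -1.  -0.3  0.7  1.3 -1.   1.1  0.4 -1.3 -0.6  1.2 -2.3  1.7]
beaker [ 0.458 -0.01 ]
vial [ 0.441 -0.14 ]
collar [ 0.583 -0.242]
fit [0.577 0.081]
wr1 [ 0.699 -0.074]
wr2 [ 0.637 -0.176]
pintop [ 0.572 -0.03 ]
[-1.79899426e+02 -5.55011130e-03  1.55316801e+02]
0 [-1.19592144e+01 -1.40050788e+00  7.57198349e+01 -2.54444375e-14
  1.05680673e+02  7.99101723e+00]
90 [-11.95921443  -1.40050788  75.71983494   0.         105.68067295
 -82.00898277]
180 None
-90 [-1.19592144e+01 -1.40050788e+00  7.57198349e+01 -2.54444375e-14
  1.05680673e+02  9.79910172e+01]
```

```bash
python3 - <<'E'
from station import r
from h import *
a=np.radians(70); c=np.array([.5498,-.0817])+(-.06)*np.array([np.cos(a),np.sin(a)])
r.reach([c[0],c[1],.42],[180,0,70])
r.grab(20)
s=r.snapshot("wrist"); np.savez("pics/w1.npz",**s)
cv2.imwrite("pics/w1.png",cv2.resize(s["frame"][:,:,::-1],(800,600),interpolation=cv2.INTER_CUBIC))
t=r.snapshot("top"); np.savez("pics/top1.npz",**t)
q=r.sense();print(-s["R"].T@s["t"],np.round(s["R"],2).tolist(),q["clock"],q["tcp_pos"],q["contact_force"],q["opening"])
E
```

```text
[ 0.55538106 -0.0655585   0.40117056] [[0.94, -0.34, 0.0], [-0.33, -0.9, 0.28], [-0.1, -0.26, -0.96]] 4.15 [ 0.52928761 -0.13807325  0.42000257] [-0.62534668 -0.42032464 -0.53237521] 0.0005633088669187557
```

View pics/w1.png

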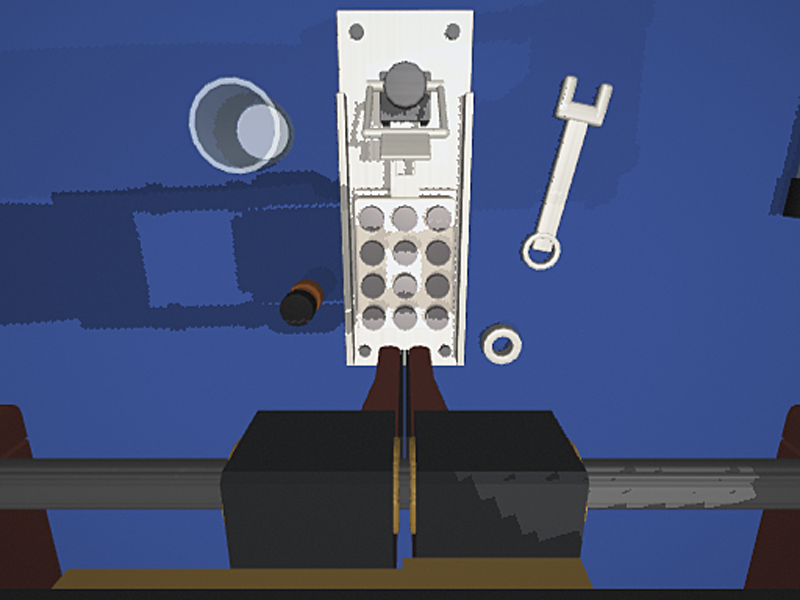

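Wrist view: plate corners (337,11), (472,10), (464,365), (347,365). Pin head is at about (405,82), the tab at (405,147), and the last tube row ends near row 332.

```bash
python3 - <<'E'
from h import *
from scipy.optimize import least_squares
k=.64; W=dict(np.load("pics/w1.npz"))
uv={(.12,.05):(337,11),(.12,-.05):(472,10),(-.16,-.05):(464,365.5),(-.16,.05):(347,365.5)}
P=lambda p,l,z:np.array([p[0]+np.cos(p[2])*l[0]-np.sin(p[2])*l[1],p[1]+np.sin(p[2])*l[0]+np.cos(p[2])*l[1],z])
q=least_squares(lambda p:np.concatenate([proj(W,P(p,l,.01))-np.array(c)*k for l,c in uv.items()]),[.55,-.08,1.22])
print(q.x[:2],np.degrees(q.x[2]),q.fun.round(1)); p=q.x
L=lambda X:np.round([np.cos(p[2])*(X[0]-p[0])+np.sin(p[2])*(X[1]-p[1]),-np.sin(p[2])*(X[0]-p[0])+np.cos(p[2])*(X[1]-p[1])],4)
for z in (.119,.114): print("pin",L(ray(W,405*k,82*k,z)))
for z in (.073,.06): print("lasttubes",[L(ray(W,u*k,318*k,z)) for u in (373,437)], "first",L(ray(W,404*k,217*k,z)))
f=W["frame"][:,:,::-1]; c=f[195:240,210:310]; cv2.imwrite("pics/c1.png",cv2.resize(c,(800,360),interpolation=cv2.INTER_CUBIC))
E
```

```text
[ 0.55049092 -0.08223694] 70.23955557641571 [-0.9 -0.2  0.9  0.1 -1.4 -0.   1.5  0.2]
pin [0.0569 0.0001]
pin [0.0576 0.0001]
lasttubes [array([-0.0938,  0.0236]), array([-0.094 , -0.0227])] first [-0.0213  0.0009]
lasttubes [array([-0.0982,  0.0245]), array([-0.0984, -0.0237])] first [-0.0229  0.0009]
```

View pics/c1.png

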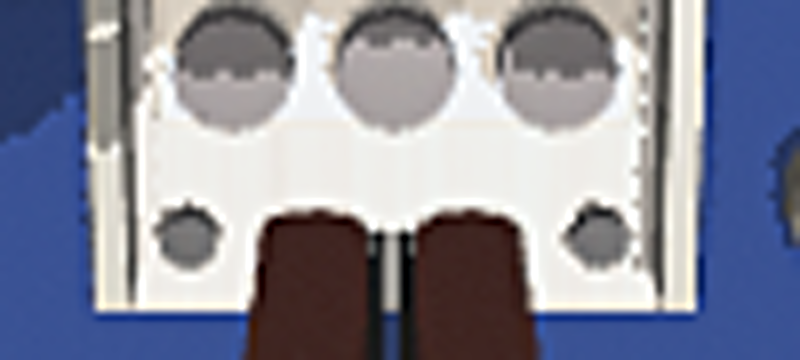

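Rack rear face is at local x of about -0.11. The wrist fit puts the dock at (0.5505, -0.0822), yaw 70.2°, with the pin as expected. Next is the push.

```bash
cat >> h.py <<'E'
A=np.radians(70.2); EX=np.array([np.cos(A),np.sin(A)]); O=np.array([.5505,-.0822]); RPY=[180,0,70.2]
def tcp(x,tipz,y=0.):  # dock-local fingertip -> TCP
    w=O+x*EX+y*np.array([-EX[1],EX[0]]); return [w[0],w[1],tipz+.182]
def loc(p): d=np.array(p[:2])-O; return np.array([d@EX, -d[0]*EX[1]+d[1]*EX[0], p[2]-.182])
E
python3 - <<'E'
from station import r
from h import *
r.reach(tcp(-.160,.16),RPY); r.servo_line(tcp(-.160,.045),speed=.12)
f0=np.array(r.sense()["contact_force"])
x=-.160; log=[]
while x<-.055:
    x+=.003 if x<-.125 else .0015
    r.servo_line(tcp(x,.045),speed=.03)
    s=r.sense(); d=np.array(s["contact_force"])-f0; fx=d[:2]@EX; log.append((round(x,4),round(loc(s["tcp_pos"])[0],4),round(fx,1)))
    if fx<-14: break
print(log); print(s["clock"])
s=r.snapshot("wrist"); np.savez("pics/w2.npz",**s)
cv2.imwrite("pics/w2.png",cv2.resize(s["frame"][:,:,::-1],(800,600),interpolation=cv2.INTER_CUBIC))
E
```

```text
[(-0.157, np.float64(-0.1568), np.float64(1.2)), (-0.154, np.float64(-0.1538), np.float64(0.4)), (-0.151, np.float64(-0.1508), np.float64(1.2)), (-0.148, np.float64(-0.1478), np.float64(0.8)), (-0.145, np.float64(-0.1448), np.float64(1.3)), (-0.142, np.float64(-0.1418), np.float64(0.1)), (-0.139, np.float64(-0.1388), np.float64(1.0)), (-0.136, np.float64(-0.1359), np.float64(1.2)), (-0.133, np.float64(-0.1328), np.float64(1.6)), (-0.13, np.float64(-0.1298), np.float64(1.1)), (-0.127, np.float64(-0.1268), np.float64(1.4)), (-0.124, np.float64(-0.1238), np.float64(1.6)), (-0.1225, np.float64(-0.1224), np.float64(0.6)), (-0.121, np.float64(-0.1209), np.float64(1.6)), (-0.1195, np.float64(-0.1194), np.float64(1.5)), (-0.118, np.float64(-0.1181), np.float64(-0.1)), (-0.1165, np.float64(-0.1167), np.float64(-2.4)), (-0.115, np.float64(-0.1149), np.float64(-1.5)), (-0.1135, np.float64(-0.1133), np.float64(-1.7)), (-0.112, np.float64(-0.1118), np.float64(-1.1)), (-0.1105, np.float64(-0.1104), np.float64(-0.7)), (-0.109, np.float64(-0.1089), np.float64(-1.9)), (-0.1075, np.float64(-0.1074), n
[... 512 characters left out ...]
-0.091, np.float64(-0.0909), np.float64(-1.4)), (-0.0895, np.float64(-0.0894), np.float64(-1.2)), (-0.088, np.float64(-0.0879), np.float64(-1.6)), (-0.0865, np.float64(-0.0864), np.float64(-1.6)), (-0.085, np.float64(-0.0849), np.float64(-2.3)), (-0.0835, np.float64(-0.0834), np.float64(-0.9)), (-0.082, np.float64(-0.0819), np.float64(-2.0)), (-0.0805, np.float64(-0.0803), np.float64(-1.2)), (-0.079, np.float64(-0.0789), np.float64(-0.3)), (-0.0775, np.float64(-0.0774), np.float64(-0.9)), (-0.076, np.float64(-0.0758), np.float64(-0.4)), (-0.0745, np.float64(-0.0751), np.float64(-5.2)), (-0.073, np.float64(-0.0746), np.float64(-9.6)), (-0.0715, np.float64(-0.0741), np.float64(-14.8))]
17.5833
```

Shuttle stopped hard after 42 mm of travel. Next I back off and press the pin.

```bash
python3 - <<'E'
from station import r
from h import *
r.servo_line(tcp(-.085,.045),speed=.1); r.servo_line(tcp(-.085,.195),speed=.15)
r.servo_line(tcp(.0565,.195),speed=.15)
r.servo_line(tcp(.0565,.125),speed=.1)
f0=np.array(r.sense()["contact_force"]); z=.125; log=[]
while z>.072:
    z-=.003 if z>.088 else .0015
    r.servo_line(tcp(.0565,z),speed=.03)
    s=r.sense(); fz=s["contact_force"][2]-f0[2]; log.append((round(z,4),round(float(loc(s["tcp_pos"])[2]),4),round(float(fz),1)))
    if fz>20: break
print(log, s["clock"])
r.servo_line(tcp(.0565,.195),speed=.15); r.servo_line(tcp(-.02,.195),speed=.15)
for n in ("wrist","scene"):
    s=r.snapshot(n); np.savez(f"pics/{n}3.npz",**s)
    f=s["frame"][:,:,::-1]
    if n=="scene": f=f[120:250,110:270]
    cv2.imwrite(f"pics/{n}3.png",cv2.resize(f,None,fx=800/512 if n=="wrist" else 4,fy=800/512 if n=="wrist" else 4,interpolation=cv2.INTER_CUBIC))
E
```

```text
[(0.122, 0.1223, -0.9), (0.119, 0.1189, 0.3), (0.116, 0.1159, 0.0), (0.113, 0.1128, 1.0), (0.11, 0.1096, 0.0), (0.107, 0.1066, -0.6), (0.104, 0.1036, -0.6), (0.101, 0.1006, 0.3), (0.098, 0.0976, -0.0), (0.095, 0.0946, -0.5), (0.092, 0.0916, 0.6), (0.089, 0.0886, 0.7), (0.086, 0.0856, -0.4), (0.0845, 0.0843, 0.3), (0.083, 0.0829, 0.4), (0.0815, 0.0814, 1.2), (0.08, 0.0813, 8.1), (0.0785, 0.0812, 13.2), (0.077, 0.0811, 19.8), (0.0755, 0.081, 24.1)] 26.0083
```

View pics/wrist3.png

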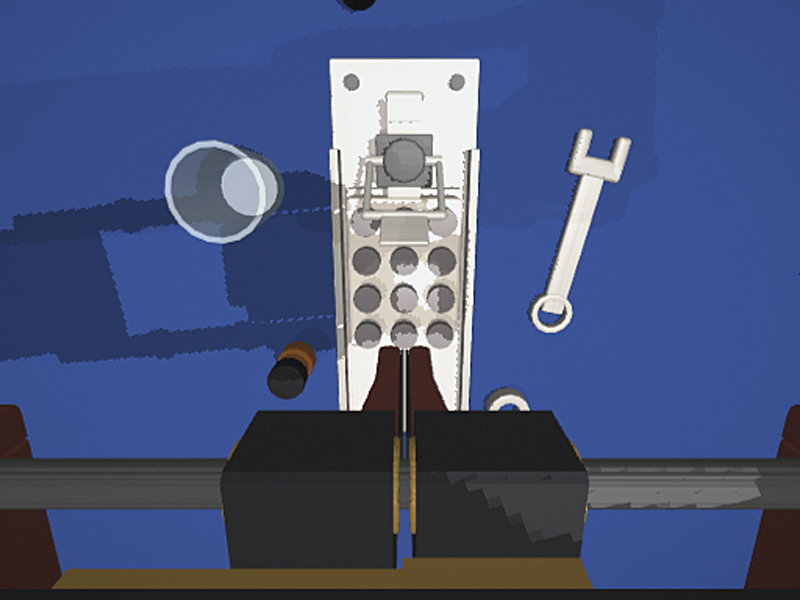

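View pics/scene3.png

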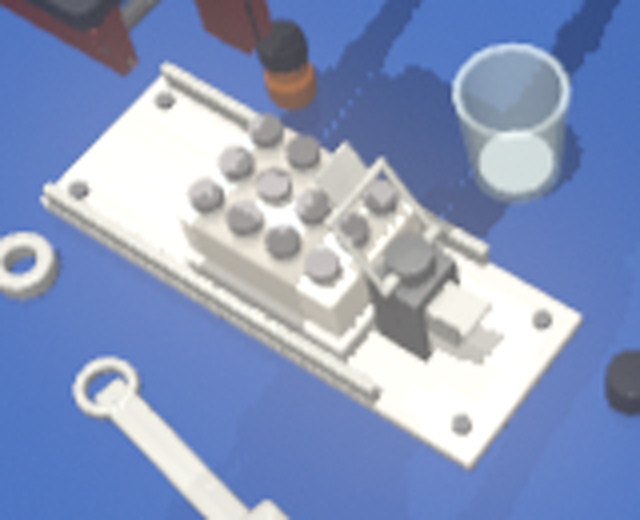

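The pin head sits on the bridge at z = 0.081. The loop still leans back, and the drawbar end shows in front of the bracket. Next is the loop swing.

```bash
python3 - <<'E'
from station import r
from h import *
hx,hz,w=.056,.074,.010
def wp(t):
    a=np.radians(t); c,s=np.cos(a),np.sin(a)
    if t>=90: return .066*c-w, .066*s-.010
    if t>=30: return .056*c-w+.0015*s, .056*s+.0015*c
    if t>=0:
        x30=.056*np.cos(np.radians(30))-w; xc=x30+(.057-x30)*(30-t)/30
        return xc, min(xc+w,.066*c)*np.tan(a)+.0015/c
    return .057,.047*np.tan(a)+.0015/c
r.servo_line(tcp(hx+wp(126)[0]-.012,hz+wp(126)[1]),speed=.12)
f0=np.array(r.sense()["contact_force"]); log=[]
for t in list(range(126,-24,-6))+list(range(-24,-42,-2))+[-41]:
    x,z=wp(t); r.servo_line(tcp(hx+x,hz+z),speed=.04)
    s=r.sense(); d=np.array(s["contact_force"])-f0; p=loc(s["tcp_pos"])
    log.append((t,*[round(float(v)*1000,1) for v in (p[0]-hx,p[2]-hz)],round(float(d[:2]@EX),1),round(float(d[2]),1)))
    if np.linalg.norm(d)>50: break
    if t in(60,0): 
        q=r.snapshot("scene")["frame"][120:250,110:270,::-1]; cv2.imwrite(f"pics/sw{t}.png",cv2.resize(q,None,fx=4,fy=4,interpolation=cv2.INTER_CUBIC))
for l in log: print(*l)
print(s["clock"])
q=r.snapshot("scene")["frame"][120:250,110:270,::-1]; cv2.imwrite("pics/sw.png",cv2.resize(q,None,fx=4,fy=4,interpolation=cv2.INTER_CUBIC))
E
```

```text
126 -48.5 43.6 -0.6 -0.2
120 -42.8 47.4 -0.4 0.6
114 -36.6 50.5 -0.5 -0.6
108 -30.1 52.9 -0.6 -0.1
102 -23.4 54.6 0.1 -0.1
96 -16.6 55.6 0.4 0.3
90 -9.7 56.0 0.0 -0.4
84 -2.4 55.8 -0.1 -0.3
78 3.4 55.0 0.4 -0.1
72 9.0 53.6 0.8 -0.0
66 14.4 51.6 -0.4 -0.1
60 19.5 49.0 -0.3 -0.2
54 24.4 45.9 0.1 0.3
48 28.8 42.3 0.2 -0.5
42 32.8 38.2 0.4 1.3
36 36.4 33.7 -0.3 0.2
30 39.4 28.9 -0.2 -0.1
24 42.3 24.5 -0.6 1.4
18 46.1 19.3 0.3 -0.6
12 49.8 13.8 -0.2 -0.2
6 53.4 7.7 -0.2 -0.2
0 57.2 1.1 0.5 0.4
-6 57.0 -3.9 -0.1 -0.9
-12 57.0 -8.9 1.0 -0.6
-18 56.9 -14.2 0.3 0.2
-24 57.1 -19.3 0.5 1.4
-26 57.0 -20.9 0.7 1.7
-28 56.9 -23.4 0.0 2.2
-30 57.0 -25.9 -0.4 0.8
-32 57.0 -28.3 0.1 0.3
-34 57.0 -30.4 0.2 -1.0
-36 57.0 -32.6 0.3 0.9
-38 57.0 -35.1 0.1 0.4
-40 57.0 -37.8 1.7 -0.7
-41 57.0 -39.0 0.0 0.6
38.9333
```

View pics/sw.png

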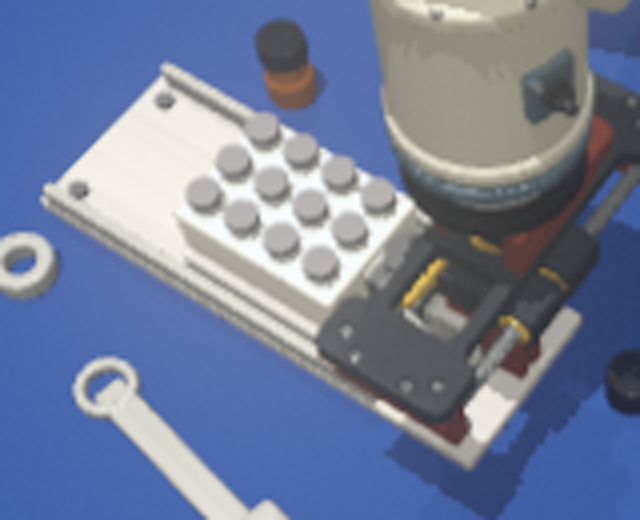

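The gripper hides the loop, but a small force rise near -28° followed by a drop suggests it snapped. I'll retract and check.

```bash
python3 - <<'E'
from station import r
from h import *
s=r.sense(); p=loc(s["tcp_pos"]); r.servo_line(tcp(.115,p[2]+.004),speed=.08) if False else None
r.servo_line(tcp(.113,.16),speed=.15); r.servo_line(tcp(-.03,.2),speed=.2)
a=r.snapshot("scene")["frame"][120:250,110:270,::-1]; b=r.snapshot("wrist")["frame"][20:150,180:340,::-1]
cv2.imwrite("pics/end.png",np.hstack([cv2.resize(i,(400,325),interpolation=cv2.INTER_CUBIC) for i in (a,b)]))
print(r.sense()["clock"])
E
```

```text
40.9583
```

View pics/end.png

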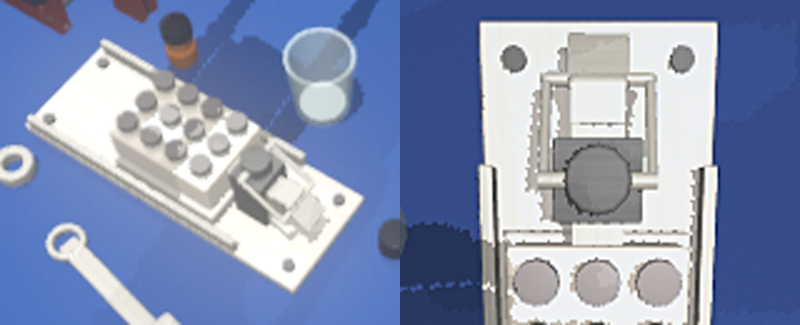

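The loop stays over the drawbar end. I'll check its angle from the pictures to tell snapped from resting on the lip.

```bash
python3 - <<'E'
from station import r
from h import *
for n in ("wrist","scene"):
    s=r.snapshot(n); f=s["frame"][:,:,::-1].copy()
    g=cv2.resize(f,None,fx=8,fy=8,interpolation=cv2.INTER_CUBIC); c=None
    for t,col in ((-30.4,(0,0,255)),(-35.2,(0,200,0))):
        a=np.radians(t); pts=[]
        for rr,y in ((.046,.012),(.066,.012),(.066,-.012),(.046,-.012)):
            w=tcp(.0555+rr*np.cos(a),.074+rr*np.sin(a)-.182,y); pts.append(proj(s,w)*8+3.5)
        cv2.polylines(g,[np.int32(pts)],True,col,1)
    # pin head ring, bar end reference
    pts=[proj(s,tcp(.055+.012*np.cos(b),.081-.182,.012*np.sin(b)))*8+3.5 for b in np.linspace(0,6.28,40)]
    cv2.polylines(g,[np.int32(pts)],True,(255,0,0),1)
    for y in(.01,-.01): cv2.circle(g,tuple(int(v) for v in proj(s,tcp(.094,.053-.182,y))*8+3.5),3,(255,0,255),-1)
    m=np.int32(np.mean(pts,axis=0)); o=(200,380) if n=="wrist" else (120,150)
    x0,y0=max(m[0]-o[0],0),max(m[1]-o[1],0); cr=g[y0:y0+500,x0:x0+400]
    cv2.imwrite(f"pics/a_{n}.png",cr)
a,b=[cv2.imread(f"pics/a_{n}.png") for n in("wrist","scene")]
h=min(a.shape[0],b.shape[0]); cv2.imwrite("pics/ang.png",np.hstack([a[:h],b[:h]]))
E
```

```text
(no output)
```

View pics/ang.png

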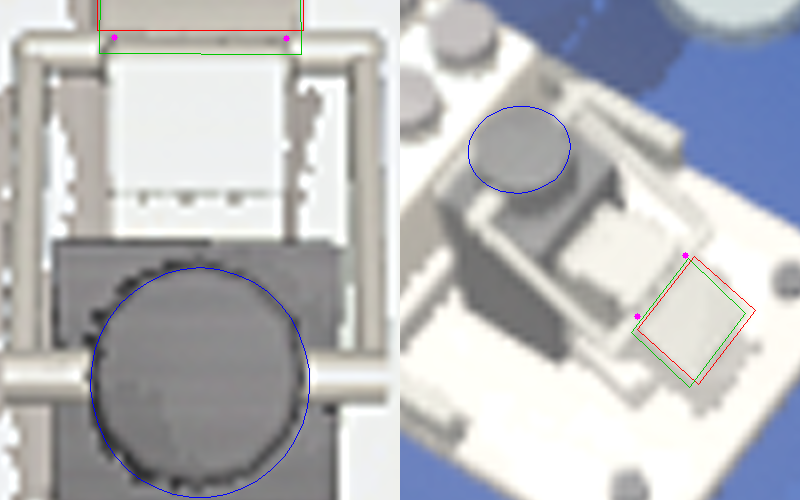

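In both views the tab matches the snapped outline (2.81 rad, green), not the on-lip one (red). Handing in.

```bash
python3 -c "
from station import r
print(r.hand_in(), r.sense()['clock'])"
```

```text
the job is handed in; nothing more can be done
the job is handed in; nothing more can be done
```

The shuttle is home, the pin is down and the loop is snapped under the lip. The arm is clear and the job is handed in at about 41 s of the 64 s, but the station reported no verdict.

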